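Find the thread hand of a rotor lid, unscrew it and hold it up

TASK

A colleague wants to check the sample tubes in the rotor that stands on its bench stand, but nobody knows whether its lid has a right-handed or a left-handed screw. Grip the lid's black knob gently (never squeeze it with more than 50 N), try which way it loosens, unscrew the lid and lift it off. Finish while still holding the lid, level and still, about 10 cm straight above where it sat on the rotor, and leave everything else on the bench where it is.

Things in the scene. Friction and masses are not known exactly. Their poses are not given: they have to be found in the camera images.
- rotor: dark grey centrifuge rotor for 12 sample tubes, 100 mm across, fixed with its round light grey bench stand (116 mm across) to the worktop: it cannot move or turn. Origin on its vertical axis, on the worktop; z up. The lid sits on its rim, 70 mm above the worktop. A red dot on the rim's -x side marks where the lid's index line stands when tight. The thread is in a 38 mm bore in its hub.
- rotor_seat (a point): point on the rotor's axis at the height of the rim, 70 mm above the worktop; axes as the rotor's.
- lid: round brushed-aluminium lid, 100 mm across, 16 mm thick, about 0.22 kg, black ribbed round knob on top, steel stem reaching 30 mm below. Origin on its axis at its underside, which lies on the rim while screwed down; z up through the knob. An index line (white on the knob, red on the lid) runs from the axis along the lid's -x side and starts over the red dot, within 0.05 rad.
- lid_knob (a point): middle of the black knob, on the lid's axis 32 mm above its underside. The knob is a cylinder 35 mm across, 22 mm high (20.5 to 42.5 mm above the underside; the lid's top is 16 mm above it); grip it from above in any direction. Limit: 50 N squeeze per finger (contact forces of both fingers added never above 130 N). Held lightly, it slips round in the fingers when the lid is blocked.
- lid_pin (a point): middle of the 5 mm cross pin of the lid's stem, 24 mm below the underside: it runs in the coarse thread, whose hand differs and cannot be seen. Right-handed loosens counter-clockwise from above, left-handed clockwise. Loosening, the lid turns easily, rises 4 mm in 1.75 rad, is free to lift from 1.8 rad (stop at about 2.7) and stays where left. Tightening, it stops dead within about 0.1 rad.
- timer: white bench timer lying flat, 66x62x18 mm, origin under its middle; leave alone.
- petri_dish: closed petri dish, 60 mm across, 14 mm high, origin under its middle; leave alone.
- vial_0: small clear standing vial with black cap, 27 mm across, 52 mm high, origin under its middle; leave alone.
- vial_1: small brown standing vial with black cap, 27 mm across, 52 mm high, origin under its middle; leave alone.
- beaker_0: glass beaker, 72 mm across, 96 mm high, origin under its middle; leave alone.
- rotor_key: T-shaped rotor key lying flat, 60x90x9 mm, origin under its middle; leave alone (it does not fit the lid).
- flask: conical glass flask, 63 mm across, 102 mm high, origin under its middle; leave alone.
- marker_red: marker pen with red cap lying down, 130x12x13 mm, along its x axis, origin under its middle; leave alone.

How it is judged (in metres and radians):
On the way:
1. the knob is held while the lid is still screwed down (contact force between the fingers and lid above 2 N and z of lid in the frame of rotor_seat below 0.003 m), for 0.1 s.
At the end, for the whole second after the job is handed in: the lid is held by the fingers, its underside 60 to 160 mm above the rotor's rim, its axis within 50 mm of the rotor's axis, level within 0.2 rad and at rest (z of lid in the frame of rotor_seat between 0.06 and 0.16 m and horizontal distance between lid and rotor below 0.05 m and angle between lid's own z axis and vertical below 0.2 rad and linear speed of lid below 0.03 m/s and contact force between the fingers and lid above 2 N); the arm keeps its last pose, push and grip.
It fails at once if the lid's knob is squeezed or forced (both fingers' contact forces added) (contact force between the fingers and lid above 130 N).
It fails at once if a bystander is pushed out of place (distance of any of timer, petri_dish, vial_0, vial_1, beaker_0, rotor_key, flask, marker_red from where it was at the start of the episode above 0.03 m).
It fails at once if an upright bystander is tipped over (angle between any of vial_0, vial_1, beaker_0, flask's own z axis and vertical above 0.5 rad).
It also fails if it takes over 64 s, if anything falls off the work surface, if the arm or the gripper's body presses on something with over 40 N, if the wrist force passes 120 N, or if a joint passes its speed limit or range.

ROBOT

A 6-joint arm with a two-finger parallel gripper is mounted at the origin on a cart in front of the work surface, level with it; the furniture and walls round the work are solid. World frame = base frame: x ahead of the robot, y to its left, z up, the work surface at z = 0. Lengths are in mm, angles in rad, forces in N, time in s.
With the tool pointing down it reaches from about 275 to 975 mm from the base axis. Payload 8.4 kg.
Tool frame: the origin (TCP) lies on the centre line of the jaws, within the pads' length; the fingertips stand 17 mm ahead of it and the grasp point (between the pads) lies 2 mm behind it; z points along the fingers, y is the line along which they close (so a half turn about z gives the same grasp; the last joint's range is limited). The gripper opens to 92 mm and grips with 3 to 60 N. Pads are 20 mm wide; open, the fingers measure 128 mm over their backs; the gripper's body (75 mm by 189 mm) begins 69 mm behind the grasp point.
Start: joints at [-1.342, 0.353, 1.633, -0, 1.155, -0.002], TCP at [142.971, -608.43, 231.583] pointing down, gripper open.
Joint ranges: [-2.63, 2.63], [-0.92, 2.1], [0.06, 2.66], [-1.3, 4.44], [0, 2.69], [-3.02, 3.02]. Speed limits (rad/s): [2.22, 2.22, 2.79, 3.14, 3.14, 3.14].

INTERFACE

Orientations are given as a unit quaternion [w, x, y, z].
In Python, from cell import arm, order, grab_frame gives the robot as it stands (arm), with the cameras as plain functions and the job (order).
- The arm moves only by the shell command python3 shift.py [FORCE], which reads ROWS from standard input. ROWS is a JSON list that holds a single list of rows (three levels of brackets), with 1 to 12 rows, each of 7 numbers: dx, dy, dz in parts of the range, where 1.0 means 100 cm, then a rotation vector rx, ry, rz in fractions of the full range, 1 being pi rad, then the opening from 0.0 (shut) to 1.0 (fully open); each row shifts and turns the commanded pose from where the row before left it, along the tool's axes as they then stand; what a row does not reach is not made up. A row lasts 1/10 s, in which the tool goes at most 50 mm and 0.15 rad, less where a joint would pass 70% of its speed; a pose out of reach is approached as far as the arm can. The fingers move at their own pace and stop on an object; FORCE is the grip in N (left out, the last holds). Time passes only in rows, so rows that do not move let the fingers close. It prints the time, the measured TCP pose, the force, the opening and the grip force at its end. Shift and turn numbers lie between -1 and 1, and a call with a number outside is refused. Input that does not fit is refused with a message, and nothing moves.
- arm.get_obs(): the state, without advancing time (a new reading comes with each control period).
- grab_frame(name): name is "side" or "top" or "wrist"; returns a dict with "pixels" (420x560x3 uint8, red, green, blue), "mtx" (3x3 intrinsics, pixels), "camera_from_world" (4x4, takes a point from world to camera coordinates); the wrist camera has in their place "hand_eye" (4x4, takes a point from camera to tool coordinates, whose origin is the TCP and whose axes are the flange's). Camera axes: x right, y up, looking along -z (the intrinsics and any distortion apply to the point x, -y, -z); pixel columns grow to the right and rows downward; lengths in mm; the calibration is good to about 2 mm. A picture is of the moment at which its call begins: read the wrist's pose just before it. There is no depth.
- order.job_done(): hands the job in; it is judged then, once.
The state is a dict: "time": time; "q": joint angles; "joint_velocities": joint speeds; "effort": joint torques, N m; "tcp_pos": TCP position; "orientation": TCP orientation; "force": force on the tool from outside, world axes, zero at the start; "wrist_torque": the same for the moment, N m; "width": opening from 0.0 (shut) to 1.0 (fully open); "grip_force": force on a finger pad.
Only numpy, scipy, OpenCV 4.12 (cv2) and the standard library are available. Lean on these libraries where they do the work, as an engineer would, in place of code of your own. Each camera call takes 0.05 s, during which the arm holds its last target. There are 200 camera calls.

## Working session

There is one attempt and no reset: what is moved stays moved. The work goes in short steps, Python scripts to look and compute and a shell command to move; the robot and the scene stay as the last step left them, time stands still between calls to the robot, and variables do not carry over. Pictures are saved under pics/ and viewed, at most 10 in all, crops included, and the job is handed in when it is done.

```bash
ls; mkdir -p pics; python3 - <<'E'
from cell import arm, order, grab_frame
import cv2,numpy as np
o=arm.get_obs();print(o)
ims=[]
for n in("side","top"):
    f=grab_frame(n);cv2.imwrite(f"pics/{n}0.png",f["pixels"][:,:,::-1]);np.savez(f"pics/{n}0.npz",**f)
    print(n,f["mtx"],f["camera_from_world"],f.keys())
E
```

```text
cell.py
pics
shift.py
{'time': 0.0, 'q': array([-1.34238584e+00,  3.53640570e-01,  1.63416774e+00,  3.17305602e-05,
        1.15519584e+00, -2.41029809e-03]), 'joint_velocities': array([ 4.05324196e-05,  1.06212357e-04, -2.40905002e-03, -3.24981016e-03,
       -2.74191461e-04, -3.77564392e-04]), 'effort': array([ 1.59148985e-03, -5.93838644e+01, -3.34217191e+01,  6.96745981e-02,
        2.33523629e-02, -1.27646658e-04]), 'tcp_pos': array([ 142.87696859, -607.9424925 ,  230.85403795]), 'orientation': array([-7.02883635e-04,  9.93348101e-01,  1.15147958e-01, -6.51623709e-05]), 'force': array([-0.07962835,  1.01153038, -0.55272544]), 'wrist_torque': array([0.03884767, 0.02388534, 0.04237112]), 'grip_force': 0.0, 'width': 1.0006002283012934}
side [[404.21123068   0.         277.84371214]
 [  0.         404.21123068 218.08635193]
 [  0.           0.           1.        ]] [[-8.31870163e-01 -5.54796914e-01  1.38714151e-02  4.09202271e+02]
 [ 2.58201820e-01 -3.64784603e-01  8.94574767e-01 -2.31675014e+02]
 [-4.91247242e-01  7.47751682e-01  4.46703000e-01 -8.96220576e+02]
 [ 0.00000000e+00  0.00000000e+00  0.00000000e+00  1.00000000e+00]] dict_keys(['pixels', 'mtx', 'camera_from_world'])
top [[449.85898514   0.         274.45122632]
 [  0.         449.85898514 206.44760945]
 [  0.           0.           1.        ]] [[ 9.85538313e-02 -9.95123480e-01  4.04998311e-03 -4.50299288e+01]
 [ 9.69868648e-01  9.69622888e-02  2.23501948e-01 -4.97576333e+02]
 [-2.22804731e-01 -1.80990216e-02  9.74695069e-01 -1.21111927e+03]
 [ 0.00000000e+00  0.00000000e+00  0.00000000e+00  1.00000000e+00]] dict_keys(['pixels', 'mtx', 'camera_from_world'])
```

View pics/top0.png

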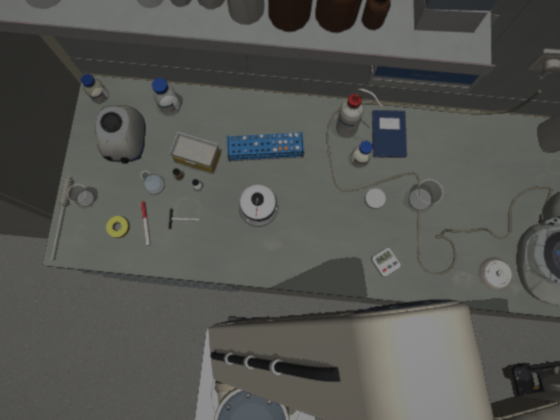

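View pics/side0.png

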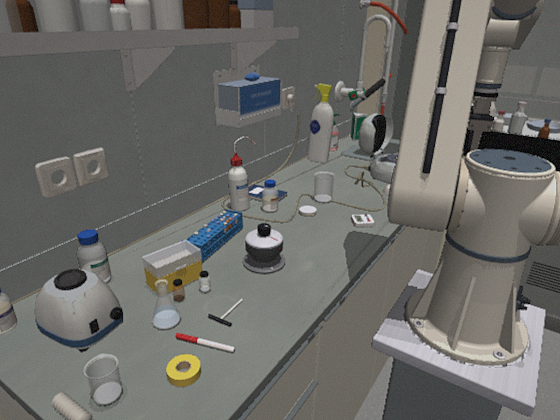

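The top view shows the lid as a bright disc near (258,203), with the black knob at (258,199) and the red index at about (257,209). In the side view the knob is at (264,231). I'll segment both and triangulate the knob.

```bash
cat > h.py <<'E'
import numpy as np,cv2
def ray(f,u,v):
    K=f["mtx"];T=f["camera_from_world"]
    d=np.linalg.inv(K)@[u,v,1];d=d*[1,-1,-1]
    R=T[:3,:3];return -R.T@T[:3,3],R.T@d/np.linalg.norm(d)
def plane(r,z): c,d=r;return c+d*(z-c[2])/d[2]
def cross(*rs):
    A=0;b=0
    for c,d in rs:
        P=np.eye(3)-np.outer(d,d);A=A+P;b=b+P@c
    p=np.linalg.solve(A,b);return p,[float(np.linalg.norm((np.eye(3)-np.outer(d,d))@(p-c))) for c,d in rs]
def blob(m,near):
    n,l,s,c=cv2.connectedComponentsWithStats(m.astype(np.uint8))
    ok=[i for i in range(1,n) if s[i,4]>=12];i=min(ok,key=lambda i:np.hypot(*(c[i]-near)));return c[i],s[i]
E
python3 - <<'E'
from h import *
T=np.load("pics/top0.npz");S=np.load("pics/side0.npz")
gt=T["pixels"].max(2);gs=S["pixels"].max(2)
print(gt[185:225:2,236:282:2]);print(gs[220:275:3,240:290:3])
for th in(40,50,60):
    print(th,blob(gt<th,(258,199)),blob(gs<th,(264,231)))
a=cv2.resize(T["pixels"][180:230,230:290],None,fx=6,fy=6,interpolation=2)
b=cv2.resize(S["pixels"][215:280,235:295],None,fx=6,fy=6,interpolation=2)
b=b[:390];a=cv2.copyMakeBorder(a,0,90,0,0,0)
cv2.imwrite("pics/c1.png",np.hstack([a,b])[:,:,::-1])
E
```

```text
[[ 97  96  96  96  96  96  95  98 122 127 133 134 130 122 107  99  98  99
  100  99 100 100 100]
 [ 96  96  96  96  97 104 121 138 142 143 144 144 144 143 141 129 106  99
  100 100 100 100 100]
 [ 97  97  97  97 105 131 143 145 145 145 145 145 145 145 145 144 136 115
   99  98  99  99 100]
 [ 97  98  98 102 130 144 145 145 145 142 133 133 143 145 145 145 144 136
  105  97  97  98  99]
 [ 96  96  99 119 141 144 145 145 133  81  49  49  88 132 145 145 145 145
  129  94  97  97  98]
 [ 96  96 102 134 144 145 145 142  81  32  33  32  34  79 142 145 145 146
  141  99  93  97  98]
 [ 96  96 110 142 145 146 145 131  42  34  40  39  34  43 133 146 146 146
  144 119  78  98  97]
 [ 96  98 124 144 145 145 146 129  39  36  65  59  35  41 132 145 146 146
  145 125  76  98  98]
 [ 97  94 126 145 146 145 145 135  56  39  59  46  37  41 133 146 146 146
  146 131  73  93  98]
 [ 97  92 123 144 145 146 146 144 101  38  60  36  34  93 143 146 146 145
  145 127  72  95  98]
 [ 97  93 113 144 145 145 145 146 142 111  75  77 105 142 146 145 146 145
  144 119  65  84  97]
 [ 97  91  91 140 146 145 146 145
[... 1999 characters left out ...]
110  87  79 102  96 130 121 128 101  88 130 128]
 [127 129 125 105  39  84 107 125 125 126 125  69  84 123 127 130 130]
 [128 123 131 131 133 135 125 103  91 110 128 130 125 129 127 127 132]]
40 (array([257.12698413, 198.3015873 ]), array([252, 194,  11,  11,  63], dtype=int32)) (array([263.39047619, 230.37142857]), array([258, 224,  12,  13, 105], dtype=int32))
50 (array([257.08988764, 198.41573034]), array([252, 193,  11,  12,  89], dtype=int32)) (array([263.464, 229.928]), array([258, 224,  12,  13, 125], dtype=int32))
60 (array([257.10891089, 198.4950495 ]), array([252, 193,  11,  12, 101], dtype=int32)) (array([263.52985075, 229.82835821]), array([258, 224,  13,  13, 134], dtype=int32))
```

View pics/c1.png

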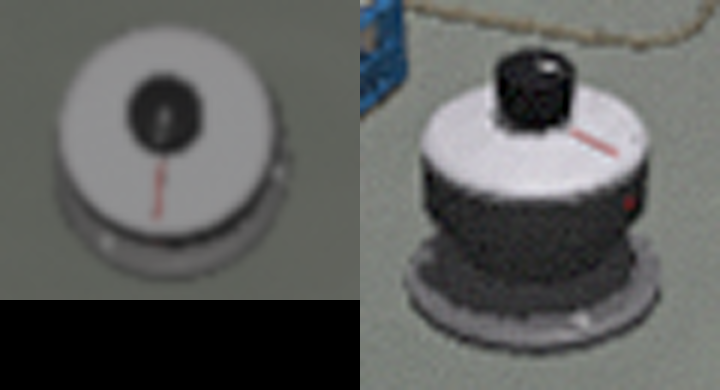

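The crops show the lid as a light disc, the knob at its centre, and the red line over the red dot. Next I'll triangulate the knob and fit the lid disc as a check.

```bash
python3 - <<'E'
from h import *
T=np.load("pics/top0.npz");S=np.load("pics/side0.npz")
gt=T["pixels"].max(2);gs=S["pixels"].max(2)
def hull(g,th,near,dark):
    m=((g<th) if dark else (g>th)).astype(np.uint8)
    cs,_=cv2.findContours(m,cv2.RETR_EXTERNAL,cv2.CHAIN_APPROX_NONE)
    cs=[c for c in cs if cv2.contourArea(c)>30]
    c=min(cs,key=lambda c:np.hypot(*(c.reshape(-1,2).mean(0)-near)))
    return cv2.fitEllipse(c),cv2.boundingRect(c)
kt=hull(gt,90,(257.5,199),True) if 0 else hull(gt[185:208,246:270],90,(12,14),True)
ks=hull(gs[219:240,253:275],95,(11,11),True)
lt=hull(gt,120,(257,203),False); print(kt,ks,lt)
pt=np.array(kt[0][0])+[246,185]; x,y,w,h=ks[1];ps=np.array([253+x+(w-1)/2,219+y+(h-1)/2])
print(pt,ps)
p=cross(ray(T,*pt),ray(S,*ps));print("knob mid",p)
print("lid top at z=86",plane(ray(T,*lt[0][0]),86), "knob at 110", plane(ray(T,*pt),108))
# lid diameter
c=np.array(lt[0][0]);a=lt[0][1]
print(a, [np.linalg.norm(plane(ray(T,c[0]-a[i]/2,c[1]),86)-plane(ray(T,c[0]+a[i]/2,c[1]),86)) for i in(0,1)])
f=lambda n,u,v,z:print(n,plane(ray(T,u,v),z).round())
f("timer",387,262,18);f("dish",376,198,14);f("vial w",197,184,50);f("vial b",178,174,50);f("flask",154,184,50);f("key",182,218,5);f("marker",146,222,6);f("beaker",430,190,90)
f("blue rack",265,146,40);f("white bottle",352,105,150)
E
```

```text
(((11.051152229309082, 13.80086898803711), (12.05722713470459, 12.441597938537598), 166.988037109375), (5, 8, 13, 13)) (((10.488154411315918, 10.438848495483398), (13.195737838745117, 13.879769325256348), 23.867826461791992), (4, 4, 14, 14)) (((257.1294250488281, 201.0900421142578), (32.69351577758789, 33.88712692260742), 84.98628234863281), (240, 185, 35, 33))
[257.05115223 198.80086899] [263.5 229.5]
knob mid (array([504.95794737,  52.4476313 , 101.45594382]), [0.9762266058391105, 0.9762266058391366])
lid top at z=86 [503.15624981  52.92440246  86.        ] knob at 110 [504.26345991  52.51629897 108.        ]
(32.69351577758789, 33.88712692260742) [np.float64(90.12945133943771), np.float64(93.41999749998861)]
timer [ 380. -327.   18.]
dish [ 564. -288.   14.]
vial w [545. 232.  50.]
vial b [569. 290.  50.]
flask [532. 354.  50.]
key [450. 270.   5.]
marker [428. 372.   6.]
beaker [ 581. -420.   90.]
blue rack [682.  50.  40.]
white bottle [ 784. -181.  150.]
```

The knob's middle measures about (504, 52.5, 101.5), against an expected height of 102. I'll swing there at safe height, turning with the base so that joint 6 stays centred.

The manual's scale: shifts go in shares of 100 cm and turns go in shares of pi rad. Converting my numbers, 49 mm is 0.049, 48 mm is 0.048, -0.08 rad is -0.0255.

```bash
echo '[[[0.049, -0.008, 0, 0, 0, -0.0255, 1], [0.049, -0.008, 0, 0, 0, -0.0255, 1], [0.049, -0.008, 0, 0, 0, -0.0255, 1], [0.048, -0.008, 0, 0, 0, -0.0255, 1], [0.048, -0.008, 0, 0, 0, -0.0255, 1], [0.047, -0.008, 0, 0, 0, -0.0255, 1], [0.047, -0.008, 0, 0, 0, -0.0255, 1], [0.046, -0.008, 0, 0, 0, -0.0255, 1], [0.046, -0.008, 0, 0, 0, -0.0255, 1], [0.045, -0.008, 0, 0, 0, -0.0255, 1], [0.045, -0.008, 0, 0, 0, -0.0255, 1], [0.044, -0.008, 0, 0, 0, -0.0255, 1]]]' | python3 shift.py 15; echo '[[[0.043, -0.008, 0, 0, 0, -0.0255, 1], [0.043, -0.008, 0, 0, 0, -0.0255, 1], [0.042, -0.008, 0, 0, 0, -0.0255, 1], [0.042, -0.008, 0, 0, 0, -0.0255, 1], [0.041, -0.008, 0, 0, 0, -0.0255, 1], [0, 0, 0, 0, 0, 0, 1], [0, 0, 0, 0, 0, 0, 1]]]' | python3 shift.py
```

```text
time: 1.3
tcp_pos: [513.8, -201.5, 231.3]
orientation: [-0.0, 0.827, 0.562, -0.0]
force: [-0.2, 0.2, 0.0]
width: 0.998
grip_force: 0.0
time: 2.0
tcp_pos: [520.4, 10.5, 231.4]
orientation: [-0.0, 0.699, 0.715, -0.0]
force: [0.3, 0.1, -0.3]
width: 1.003
grip_force: 0.0
```

```bash
cat > w.py <<'E'
import sys;from cell import arm, order, grab_frame;from h import *;from scipy.spatial.transform import Rotation as Ro
def off(p):
    o=arm.get_obs();R=Ro.from_quat(np.roll(o["orientation"],-1)).as_matrix()
    print("tcp",o["tcp_pos"].round(1),"q",o["q"].round(3),"toolx",R[:,0].round(3),"toolz",R[:,2].round(3),"offset in tool",(R.T@(np.array(p)-o["tcp_pos"])).round(1),"w",o["width"],"F",o["force"].round(1),"T",o["wrist_torque"].round(2),"g",o["grip_force"])
def wrist(n):
    o=arm.get_obs();R=Ro.from_quat(np.roll(o["orientation"],-1)).as_matrix()
    f=dict(grab_frame("wrist"));W=np.eye(4);W[:3,:3]=R;W[:3,3]=o["tcp_pos"]
    f["camera_from_world"]=np.linalg.inv(W@f["hand_eye"]);np.savez(f"pics/{n}.npz",**f);cv2.imwrite(f"pics/{n}.png",f["pixels"][:,:,::-1]);return f
E
python3 -c "
from w import *
off((504,52.5,102));wrist('w1')"
```

```text
tcp [520.4  10.5 231.4] q [ 0.017  0.191  1.855 -0.     1.096 -0.004] toolx [-0.022  1.    -0.   ] toolz [-0. -0. -1.] offset in tool [ 42.4 -15.5 129.4] w 1.0028136516541013 F [ 0.3  0.1 -0.3] T [-0.03 -0.08 -0.02] g 0.0
```

View pics/w1.png

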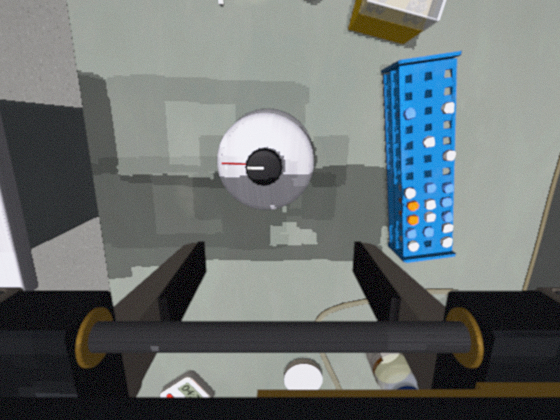

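The wrist view shows the lid disc centred near (266,159) and the knob at (264,166), with its index pointing left. I'll step part of the way and measure again from a second wrist position.

To row units: 40 mm is 0.04, 30 mm is 0.03.

```bash
echo '[[[0.04, -0.015, 0.03, 0, 0, 0, 1], [0, 0, 0, 0, 0, 0, 1], [0, 0, 0, 0, 0, 0, 1]]]' | python3 shift.py | tail -5; python3 - <<'E'
from w import *
f2=wrist("w2");off((504,52.5,102))
f1=np.load("pics/w1.npz");K=f1["mtx"]
rs=[]
for f in(f1,f2):
    T=f["camera_from_world"];c=T[:3,:3]@np.array([504,52.5,112])+T[:3,3];u=K@(c*[1,-1,-1]/-c[2]);
    g=f["pixels"].max(2);m=(g<70)
    m=cv2.morphologyEx(m.astype(np.uint8),cv2.MORPH_CLOSE,np.ones((5,5)))
    n,l,s,cc=cv2.connectedComponentsWithStats(m)
    ok=[i for i in range(1,n) if s[i,4]>300];i=min(ok,key=lambda i:np.hypot(*(cc[i]-u[:2])))
    cs,_=cv2.findContours((l==i).astype(np.uint8),cv2.RETR_EXTERNAL,cv2.CHAIN_APPROX_NONE)
    e=cv2.fitEllipse(cs[0]);print("pred",u[:2],"knob",cc[i],s[i],e);r=ray(f,*e[0]);rs.append(r)
    print(plane(r,102),plane(r,107))
print(cross(*rs))
T=np.load("pics/top0.npz");S=np.load("pics/side0.npz")
print(cross(rs[0],rs[1],ray(T,257.1,198.8),ray(S,263.5,229.8)))
E
```

```text
tcp_pos: [505.2, 47.0, 202.4]
orientation: [-0.0, 0.7, 0.714, -0.001]
force: [0.6, -0.2, 0.2]
width: 0.995
grip_force: 0.0
tcp [506.   46.7 203.1] q [ 8.900e-02  2.030e-01  1.909e+00 -1.000e-03  1.029e+00  7.100e-02] toolx [-0.019  1.    -0.   ] toolz [ 0. -0. -1.] offset in tool [  5.9  -1.9 101.1] w 1.0033359604729464 F [-0.5 -0.7 -0.2] T [-0.03 -0.07  0.01] g 0.0
pred [261.72296793 168.50822241] knob [264.36788618 166.50609756] [246 148  36  38 984] ((263.8481140136719, 166.5935516357422), (34.930519104003906, 36.40300750732422), 22.331552505493164)
[505.45542049  53.0291183  102.        ] [505.69625283  53.66071183 107.        ]
pred [277.41677349 215.97797304] knob [278.97952756 212.03700787] [ 260  192   39   41 1270] ((278.96649169921875, 212.0408477783203), (38.32007598876953, 40.370208740234375), 174.69393920898438)
[505.30581059  53.19227419 102.        ] [505.28338457  54.61343767 107.        ]
(array([505.35380826,  52.85999332, 100.77722448]), [0.04499638355786721, 0.04499638355794017])
(array([505.23632835,  52.57181764, 100.40845767]), [0.2905933527336345, 0.17900483268926182, 0.8959002173784655, 1.2470645843425123])
```

View pics/w2.png

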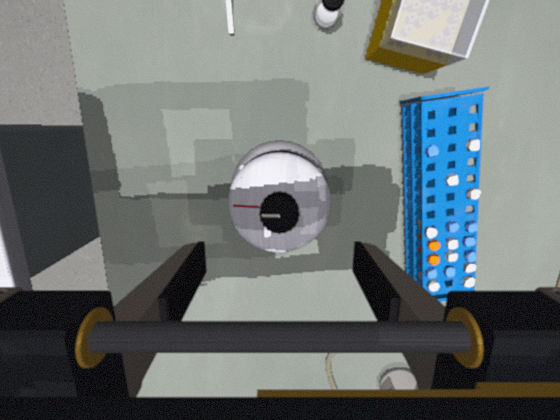

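The second wrist view shows the knob at (279,212). All views agree on (505.3, 53, ~101–102). I'm descending so that the fingertips stay about 3 mm above the lid.

To row units: 30 mm is 0.03, 6.3 mm is 0.0063.

```bash
echo '[[[0.0063, -0.0007, 0.03, 0, 0, 0, 0.8], [0, 0, 0.03, 0, 0, 0, 0.7], [0, 0, 0.02, 0, 0, 0, 0.6], [0, 0, 0.01, 0, 0, 0, 0.6], [0, 0, 0.007, 0, 0, 0, 0.6], [0, 0, 0, 0, 0, 0, 0.6], [0, 0, 0, 0, 0, 0, 0.6]]]' | python3 shift.py 15; python3 -c "
from w import *
wrist('w3');off((505.2,53,106))"
```

```text
time: 3.1
tcp_pos: [505.4, 53.9, 106.7]
orientation: [0.0, 0.7, 0.714, 0.001]
force: [0.9, 0.4, 0.1]
width: 0.6
grip_force: 0.0
tcp [505.5  54.  106.8] q [ 0.103  0.336  1.988 -0.     0.815  0.084] toolx [-0.02  1.    0.  ] toolz [ 0.002  0.    -1.   ] offset in tool [-1.  -0.3  0.8] w 0.5999640318120979 F [ 0.4 -0.3 -0.9] T [-0.05 -0.1   0.02] g 0.0
```

View pics/w3.png

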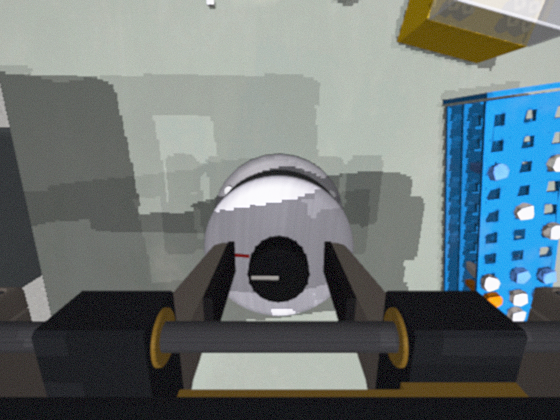

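The knob at (279,270) sits centred between the fingers (235 and 325). I'm closing at 15 N.

To row units: -1 mm is -0.001, 0.5 mm is 0.0005.

```bash
echo '[[[-0.001, 0, 0.0005, 0, 0, 0, 0.45], [0, 0, 0, 0, 0, 0, 0.35], [0, 0, 0, 0, 0, 0, 0.3], [0, 0, 0, 0, 0, 0, 0.3], [0, 0, 0, 0, 0, 0, 0.3], [0, 0, 0, 0, 0, 0, 0.3], [0, 0, 0, 0, 0, 0, 0.3]]]' | python3 shift.py 15; python3 -c "
from w import *
off((505.2,53,106))"
```

```text
time: 3.85
tcp_pos: [504.9, 53.1, 105.7]
orientation: [0.0, 0.7, 0.714, 0.0]
force: [-2.1, -0.3, 5.8]
width: 0.374
grip_force: 15.0
tcp [504.9  53.1 105.7] q [ 0.102  0.338  1.99  -0.     0.814  0.082] toolx [-0.02  1.    0.  ] toolz [ 0.001  0.    -1.   ] offset in tool [-0.1  0.3 -0.3] w 0.37443310347297093 F [-2.1 -0.3  5.8] T [-0.07  0.05  0.03] g 15.000615119934082
```

The knob is held at 15 N. First try is counter-clockwise (tool −rz).

To row units: -0.06 rad is -0.0191.

```bash
for i in 1 2; do echo '[[[0, 0, 0, 0, 0, -0.0191, 0.3], [0, 0, 0, 0, 0, -0.0191, 0.3], [0, 0, 0, 0, 0, 0, 0.3]]]' | python3 shift.py >/dev/null;  python3 -c "
from w import *
off((505.2,53,106))"; done; python3 -c "
from w import *
wrist('w4')"
```

```text
tcp [505.1  53.2 105.7] q [ 0.102  0.338  1.99   0.     0.813 -0.039] toolx [-0.141  0.99   0.   ] toolz [ 0.001  0.    -1.   ] offset in tool [-0.2  0.1 -0.3] w 0.3726246471049167 F [-1.1 -0.3  4.5] T [-0.11 -0.11 -0.08] g 15.000036656856537
tcp [505.1  53.1 105.7] q [ 0.102  0.338  1.99   0.     0.813 -0.159] toolx [-0.258  0.966 -0.   ] toolz [ 0.001  0.    -1.   ] offset in tool [-0.2  0.  -0.3] w 0.37918193409008627 F [0.3 0.3 5.1] T [-0.   -0.05 -0.1 ] g 15.000065714120865
```

View pics/w4.png

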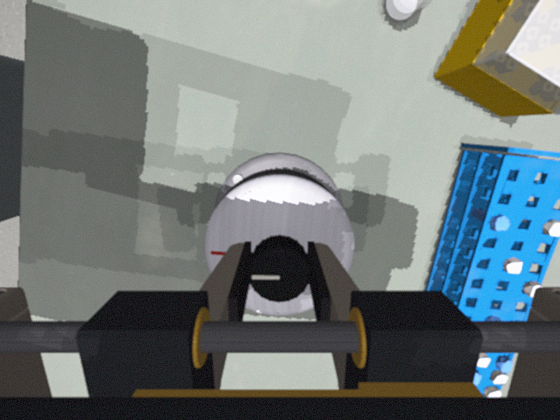

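The camera turned 0.24 rad, yet the index line at (211–225,253) and the knob line at row 277 stay horizontal in the image. So the lid is turning with the gripper at low torque: right-handed, loosening counter-clockwise. I'm continuing, with the rise following the thread.

To row units: -0.5 mm is -0.0005, -0.23 mm is -0.0002, -0.1 rad is -0.0318.

```bash
echo '[[[0, 0, -0.0005, 0, 0, -0.0318, 0.3], [0, 0, -0.0002, 0, 0, -0.0318, 0.3], [0, 0, -0.0002, 0, 0, -0.0318, 0.3], [0, 0, -0.0002, 0, 0, -0.0318, 0.3], [0, 0, -0.0002, 0, 0, -0.0318, 0.3], [0, 0, -0.0002, 0, 0, -0.0318, 0.3], [0, 0, -0.0002, 0, 0, -0.0318, 0.3], [0, 0, -0.0002, 0, 0, -0.0318, 0.3], [0, 0, 0, 0, 0, 0, 0.3]]]' | python3 shift.py 18;  python3 -c "
from w import *
off((505.2,53,106))";  echo '[[[0, 0, -0.0002, 0, 0, -0.0318, 0.3], [0, 0, -0.0002, 0, 0, -0.0318, 0.3], [0, 0, -0.0002, 0, 0, -0.0318, 0.3], [0, 0, -0.0002, 0, 0, -0.0318, 0.3], [0, 0, -0.0002, 0, 0, -0.0318, 0.3], [0, 0, -0.0002, 0, 0, -0.0318, 0.3], [0, 0, -0.0002, 0, 0, -0.0318, 0.3], [0, 0, -0.0002, 0, 0, -0.0318, 0.3], [0, 0, 0, 0, 0, -0.0318, 0.3], [0, 0, 0, 0, 0, -0.0318, 0.3], [0, 0, 0, 0, 0, -0.0318, 0.3], [0, 0, 0, 0, 0, 0, 0.3]]]' | python3 shift.py;  python3 -c "
from w import *
off((505.2,53,106));wrist('w5')
f=grab_frame('side');cv2.imwrite('pics/w5.png',np.hstack([cv2.imread('pics/w5.png')[120:330,150:420],cv2.resize(f['pixels'][190:280,215:315,::-1],(240,210))]))"
```

```text
time: 5.4
tcp_pos: [504.7, 53.1, 107.4]
orientation: [0.0, 0.252, 0.968, -0.0]
force: [0.2, -0.1, 2.8]
width: 0.375
grip_force: 18.0
tcp [504.7  53.1 107.4] q [ 0.102  0.335  1.989 -0.     0.818 -0.959] toolx [-0.873  0.488 -0.   ] toolz [ 0. -0. -1.] offset in tool [-0.5  0.1  1.4] w 0.374926918291416 F [ 0.2 -0.1  2.8] T [-0.07 -0.17  0.03] g 17.999339997768402
time: 6.6
tcp_pos: [504.6, 52.7, 109.1]
orientation: [-0.0, -0.29, 0.957, -0.0]
force: [0.3, -3.1, -0.3]
width: 0.375
grip_force: 18.0
tcp [504.6  52.7 109.1] q [ 1.020e-01  3.320e-01  1.988e+00 -1.000e-03  8.220e-01 -2.056e+00] toolx [-0.832 -0.554  0.001] toolz [-0.    -0.001 -1.   ] offset in tool [-0.7 -0.1  3.1] w 0.3751685595691788 F [ 0.3 -3.1 -0.3] T [-0.64 -0.32 -0.04] g 17.99909144639969
```

View pics/w5.png

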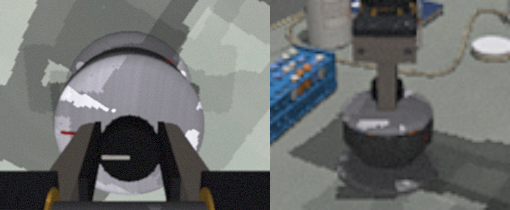

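The index line has stayed fixed in the gripper view (red at left, white line horizontal), so the lid has turned about 2.1 rad. I'm lifting gently and watching the force.

To row units: -3 mm is -0.003, -2 mm is -0.002.

```bash
echo '[[[0, 0, 0, 0, 0, 0, 0.3], [0, 0, -0.001, 0, 0, 0, 0.3], [0, 0, -0.002, 0, 0, 0, 0.3], [0, 0, -0.003, 0, 0, 0, 0.3], [0, 0, 0, 0, 0, 0, 0.3]]]' | python3 shift.py 25;  python3 -c "
from w import *
off((505.2,53,106))"
```

```text
time: 7.2
tcp_pos: [504.4, 53.2, 115.6]
orientation: [-0.0, -0.29, 0.957, 0.0]
force: [-0.9, -4.1, -0.7]
width: 0.375
grip_force: 25.0
tcp [504.4  53.2 115.6] q [ 0.102  0.322  1.984  0.     0.836 -2.058] toolx [-0.832 -0.555  0.   ] toolz [-0.001  0.    -1.   ] offset in tool [-0.6 -0.6  9.6] w 0.37515984262110763 F [-0.9 -4.1 -0.7] T [-0.69  0.11 -0.01] g 24.999820590019226
```

To row units: -12 mm is -0.012, -10 mm is -0.01.

```bash
echo '[[[0, 0, -0.005, 0, 0, 0, 0.3], [0, 0, -0.008, 0, 0, 0, 0.3], [0, 0, -0.008, 0, 0, 0, 0.3], [0, 0, -0.01, 0, 0, 0, 0.3], [0, 0, -0.012, 0, 0, 0, 0.3], [0, 0, -0.012, 0, 0, 0, 0.3], [0, 0, -0.012, 0, 0, 0, 0.3], [0, 0, -0.01, 0, 0, 0, 0.3], [0, 0, -0.008, 0, 0, 0, 0.3], [0, 0, -0.005, 0, 0, 0, 0.3], [0, 0, 0, 0, 0, 0, 0.3], [0, 0, 0, 0, 0, 0, 0.3]]]' | python3 shift.py;  python3 -c "
from w import *
off((505.2,53,206))
f=grab_frame('side');np.savez('pics/s6.npz',**f)
t=grab_frame('wrist')
cv2.imwrite('pics/s6.png',np.hstack([cv2.resize(f['pixels'][150:290,205:325,::-1],(360,420)),t['pixels'][:,130:430,::-1]]))"
```

```text
time: 8.4
tcp_pos: [504.5, 53.1, 205.0]
orientation: [-0.0, -0.29, 0.957, 0.0]
force: [-0.4, 0.5, -2.5]
width: 0.375
grip_force: 25.0
tcp [504.5  53.1 205. ] q [ 0.102  0.2    1.909  0.     1.034 -2.058] toolx [-0.831 -0.556  0.   ] toolz [-0. -0. -1.] offset in tool [-0.5 -0.5 -1. ] w 0.37493745282723906 F [-0.4  0.5 -2.5] T [ 0.03 -0.13  0.05] g 24.999519288539886
```

View pics/s6.png

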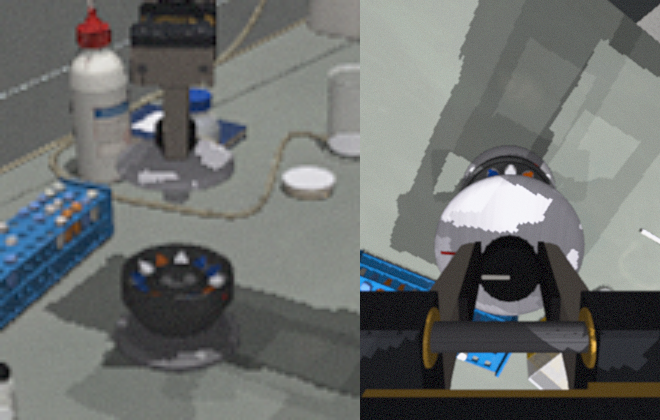

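The lid hangs level in the jaws with its stem visible, and the open rotor's coloured tubes show below at about (175,275). The measured downward force of 2.5 N roughly matches the lid's weight, and the lid was raised about 99 mm. I'm handing in.

```bash
echo '[[[0, 0, 0, 0, 0, 0, 0.3], [0, 0, 0, 0, 0, 0, 0.3], [0, 0, 0, 0, 0, 0, 0.3]]]' | python3 shift.py | head -4; python3 -c "
from cell import arm, order, grab_frame
print(order.job_done())"
```

```text
time: 8.8
tcp_pos: [504.6, 53.1, 205.1]
orientation: [-0.0, -0.29, 0.957, 0.0]
force: [0.3, 0.0, -2.2]
the job is handed in; nothing more can be done
None
```

The lid's screw is right-handed (it loosens counter-clockwise); I unscrewed it at 15–25 N grip and handed in with it held level and still about 99 mm above the rotor, but the hand-in returned no verdict.

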